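Sweep spilled bearings into the counting frame

TASK

Three small ball bearings have been left lying about on the storeroom bench. With your fingertips, push all three across the bench into the three-sided wooden counting frame, through its open side, so that each lies flat and completely inside the frame. Do not pick them up, keep them sliding flat on the bench, and leave everything else standing where it is.

Things in the scene. Friction and masses are not known exactly. Their poses are not given: they have to be found in the camera images.
- frame: three-sided plywood counting frame, screwed down, no floor of its own. Clear inside 210 mm wide (its y), 150 mm deep (its x); battens 12 mm thick, 30 mm tall. Origin on the bench, centre of the clear inside. Its +x points from mouth to back: open mouth at x -75 mm, back batten at x +75 mm, side battens at y +-105 mm. At the left, its mouth roughly facing right (-y) towards the bearings
- bearing_a: one of three identical sealed ball bearings: round steel disc with a dark seal ring and bore marking on its face, 52 mm diameter, 15 mm thick, about 130 g, lying flat and loose on the bench, slides under about 1 N. Origin at the centre of its underside, z up
- bearing_b: one of three identical sealed ball bearings: round steel disc with a dark seal ring and bore marking on its face, 52 mm diameter, 15 mm thick, about 130 g, lying flat and loose on the bench, slides under about 1 N. Origin at the centre of its underside, z up
- bearing_c: one of three identical sealed ball bearings: round steel disc with a dark seal ring and bore marking on its face, 52 mm diameter, 15 mm thick, about 130 g, lying flat and loose on the bench, slides under about 1 N. Origin at the centre of its underside, z up
- carton: small upright cardboard carton, 48 x 40 mm and 50 mm tall, among the bearings; loose, to be left alone; origin at the centre of its underside
- tin: plain round metal tin, 52 mm diameter, 46 mm tall, among the bearings; loose, to be left alone; origin at the centre of its underside
- tape: roll of clear packing tape lying flat (an open ring), 90 mm outside diameter, 48 mm tall, at the far side of the work area; loose, to be left alone; origin at the centre of its underside
- jar: amber jar, 60 mm diameter, 85 mm tall, at the far right; loose, to be left alone; origin at the centre of its underside
- wrench: open wrench lying flat at the right; loose, to be left alone; about 180 mm long along its x
- long_carton: low cardboard carton, 90 x 150 mm and 60 mm tall, at the left beyond the frame; loose, to be left alone; origin at the centre of its underside
- pulley: dark steel disc, 90 mm diameter, 22 mm tall, lying flat at the right (larger than the bearings); loose, to be left alone; origin at the centre of its underside
Mind the look-alikes: they are no part of the job. Leave any orange, white or yellow look-alike of the bearing_c alone.

How it is judged:
By the outcome, as a careful person would: the job done as asked, in the order asked, and still so for the second after the job is handed in, with the robot touching nothing.
It also fails if it takes over 72 s, if anything falls off the work surface, if the arm or the gripper's body presses on something with over 40 N, if the wrist force passes 120 N, or if a joint passes its speed limit or range.

ROBOT

A 6-joint arm with a two-finger parallel gripper is mounted at the origin on the work surface. World frame = base frame: x ahead of the robot, y to its left, z up, the work surface at z = 0. Lengths are in mm, angles in degrees, forces in N, time in s.
With the tool pointing down it reaches from about 300 to 850 mm from the base axis. Payload 4.2 kg.
Tool frame: the origin (TCP) lies at the very end of the fingers, on their centre line; the grasp point (between the pads) lies 19 mm behind it (env.grasp_offset is the distance from the TCP to the grasp point, in mm); z points along the fingers, y is the line along which they close (so a half turn about z gives the same grasp; the last joint's range is limited). The gripper opens to 91 mm and grips with 3 to 60 N. Pads are 32 mm wide; open, the fingers measure 118 mm over their backs; the gripper's body (76 mm by 178 mm) begins 60 mm behind the grasp point.
Start: joints at [68.297, 18.312, 89.639, -0, 72.044, -1.146], TCP at [201.915, 538.399, 213.976] pointing down, gripper open.
Joint ranges: [-177.97, 177.97], [-48.28, 115.42], [12.27, 149.76], [-77.06, 257.06], [2.81, 150.46], [-146.56, 146.56]. Speed limits (degrees/s): [147.25, 147.25, 180, 180, 180, 180].

INTERFACE

Orientations are given as [roll, pitch, yaw] about the fixed x, y, z axes, in that order (R = Rz(yaw) Ry(pitch) Rx(roll)).
In Python, from workcell import env gives the robot as it stands. The module is installed in compiled form; this text tells all that it offers.
- The arm moves only by the tool send_rows, never from a script. Its argument "motion" is a list of rows, each an object of numbers: "tx", "ty", "tz": the shift along the tool's x, y, z in units of 500 mm (1.0 is 500 mm); "rx", "ry", "rz": the turn, a rotation vector about the tool's x, y, z in units of 30 degrees (1.0 is 30 degrees); "gripper": the closure, from -1 (fully open) to 1 (shut). In form: [{"tx": .., "ty": .., "tz": .., "rx": .., "ry": .., "rz": .., "gripper": ..}, ...]. A call has 1 to 12 rows; each row shifts and turns the commanded pose from where the row before left it, along the tool's axes as they then stand; what a row does not reach is not made up. A row lasts 1/8 s, in which the tool goes at most 62.5 mm and 10.7 degrees, less where a joint would pass 70% of its speed; a pose out of reach is approached as far as the arm can. A call with a number of a shift or a turn outside -1 to 1 is refused whole. A call with a gripper value outside its range is refused whole. The fingers move at their own pace and stop on an object; "grip_force" is the grip in N (left out, the last holds). Time passes only in rows, so rows that do not move let the fingers close. It gives the time, the measured TCP pose, the force, the opening and the grip force at its end, in the units of the state.
- env.state(): the state, without advancing time (a new reading comes with each control period).
- env.grab_frame(name): name is "side" or "top" or "wrist"; returns a dict with "frame" (384x512x3 uint8, red, green, blue), "vertical_fov" (degrees; the focal length in pixels is half the picture's height over the tangent of half this angle, whatever the lens; pixels are square), "cx", "cy" (the principal point, pixels), "rvec" (rotation vector, rad) and "tvec" (3), from world to camera coordinates, as OpenCV has them; the wrist camera has in their place "T_tool_cam" (4x4, takes a point from camera to tool coordinates, whose origin is the TCP and whose axes are the flange's). Camera axes: x right, y down, z forward; pixel columns grow to the right and rows downward; lengths in mm; the calibration is good to about 2 mm. A picture is of the moment at which its call begins: read the wrist's pose just before it. There is no depth.
- env.job_done(): hands the job in; it is judged then, once.
The state is a dict: "time_s": time; "qpos": joint angles; "qvel": joint speeds; "effort": joint torques, N m; "ee_pos": TCP position; "ee_rot": TCP orientation; "force": force on the tool from outside, world axes, zero at the start; "torque": the same for the moment, N m; "gripper_width": finger opening in mm; "gripper_force": force on a finger pad.
Only numpy, scipy, OpenCV 4.12 (cv2) and the standard library are available. Lean on these libraries where they do the work, as an engineer would, in place of code of your own. Each camera call takes 0.05 s, during which the arm holds its last target. There are 200 camera calls.

## Working session

There is one attempt and no reset: what is moved stays moved. The work goes in short steps, Python scripts to look and compute and a tool call to move; the robot and the scene stay as the last step left them, time stands still between calls to the robot, and variables do not carry over. Pictures are saved under pics/ and viewed, at most 10 in all, crops included, and the job is handed in when it is done.

Besides the shell and the picture viewer there is one more tool, called as name([rows], argument=value, ...), one row to a line, values as JSON. send_rows: Moves the arm, as the interface text tells. Shifts and turns lie within -1 to 1; 1 stands for 500 mm of shift or 30 degrees of turn. Its arguments: {"type":"object","properties":{"motion":{"type":"array"},"grip_force":{"type":"number"}},"required":["motion"]}

```bash
mkdir -p pics; cat > h.py <<'E'
import numpy as np,cv2
from workcell import env
def ray(c,px,z):
    f=c["frame"].shape[0]/2/np.tan(np.radians(c["vertical_fov"]/2))
    R=cv2.Rodrigues(np.array(c["rvec"],float))[0];t=np.array(c["tvec"],float).ravel()
    o=-R.T@t; px=np.atleast_2d(px).astype(float)
    d=np.c_[(px[:,0]-c["cx"])/f,(px[:,1]-c["cy"])/f,np.ones(len(px))]@R
    return (o+d*((z-o[2])/d[:,2])[:,None])[:,:2].round(1)
E
python3 - <<'E'
from h import *
for n in("top","side"):
    c=env.grab_frame(n);cv2.imwrite(f"pics/{n}0.png",cv2.resize(c["frame"][:,:,::-1],(768,576),interpolation=cv2.INTER_CUBIC))
    R=cv2.Rodrigues(np.array(c["rvec"],float))[0];print(n,-R.T@np.array(c["tvec"]).ravel(),c["cx"],c["cy"])
s=env.state();print(s["time_s"],s["ee_pos"],s["ee_rot"],s["gripper_width"])
E
```

```text
top [ 368.40127575   13.9814388  1689.14332477] 259.6909719553132 189.77490542737536
side [ 231.67091937 -923.98277306  749.14310593] 250.14585743702952 200.01131839390115
0.1 [201.75038675 537.96971721 213.23589259] [-1.79912240e+02 -1.82433381e-03  1.59443737e+02] 90.99906446167032
```

View pics/top0.png

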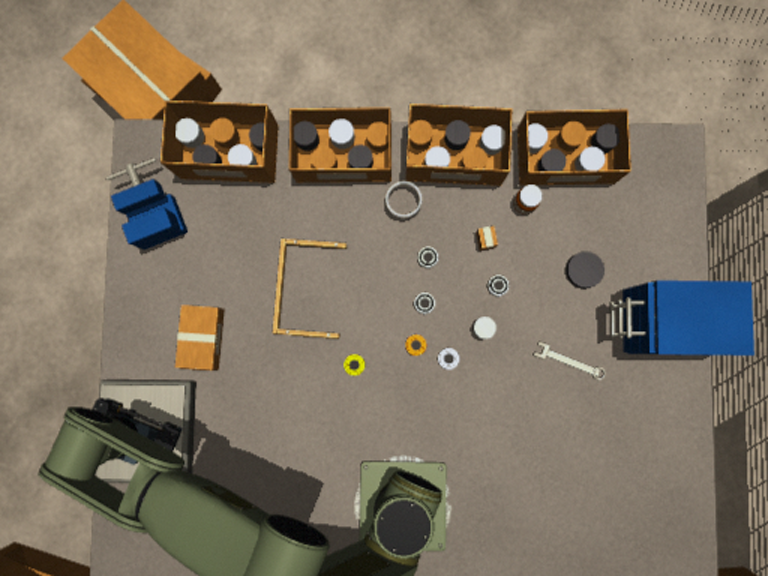

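The top view shows the three steel bearings at about (428,257), (424,302) and (498,285), and the frame at (275-345, 240-335) with its mouth to the right. The orange, white and yellow look-alikes lie below the bearings.

```bash
python3 - <<'E'
from h import *
c=env.grab_frame("top");k=1.5
P=lambda l,z:ray(c,np.array(l)/k,z)
g=cv2.cvtColor(c["frame"],cv2.COLOR_RGB2GRAY)
bg=np.median(c["frame"][150:230,190:360].reshape(-1,3),axis=0)
d=np.abs(c["frame"].astype(int)-bg).max(2)
for n,p in dict(A=(428,257),B=(424,302),C=(498,285),orange=(416,345),white=(448,358),yellow=(354,365)).items():
    x,y=int(p[0]/k),int(p[1]/k)
    m=(d[y-12:y+13,x-12:x+13]>30).astype(np.uint8)
    cs=max(cv2.findContours(m,0,2)[0],key=cv2.contourArea)
    (u,v),r=cv2.minEnclosingCircle(cs)
    print(n,ray(c,(u+x-12,v+y-12),15),"px r",round(r,1))
print("tin",P([(484,328)],46),"carton",P([(487,237)],50),"tape",P([(403,201)],48),"pulley",P([(585,270)],22),"jar",P([(530,196)],85))
hsv=cv2.cvtColor(c["frame"],cv2.COLOR_RGB2HSV)
m=cv2.inRange(hsv,(8,70,120),(28,255,255));m[:150]=0;m[235:]=0;m[:,:175]=0;m[:,240:]=0
pts=cv2.findNonZero(m)
print("frame mask n",len(pts));
mm=cv2.resize(c["frame"][145:240,170:350,::-1],None,fx=4.4,fy=4.4,interpolation=cv2.INTER_CUBIC)
cv2.imwrite("pics/crop.png",mm)
h=cv2.convexHull(pts).reshape(-1,2)
a=cv2.approxPolyDP(h.reshape(-1,1,2),3,True).reshape(-1,2);print(a.tolist(),ray(c,a,30).tolist())
E
```

```text
A [[601.  -55.7]] px r 7.4
B [[488.2 -47.5]] px r 7.4
C [[ 534.3 -227.6]] px r 7.4
orange [[385.4 -28.2]] px r 7.4
white [[ 353. -108.]] px r 7.6
yellow [[335.6 120.4]] px r 7.3
tin [[ 426.5 -192. ]] carton [[ 646.5 -198.7]] tape [[733.3   5.6]] pulley [[ 572.3 -441.7]] jar [[ 740.5 -296.4]]
frame mask n 526
[[230, 162], [226, 224], [182, 222], [187, 159]] [[630.9, 146.6], [403.1, 156.6], [408.3, 317.0], [640.3, 305.5]]
```

```bash
ls pics
```

```text
crop.png
side0.png
top0.png
```

View pics/crop.png

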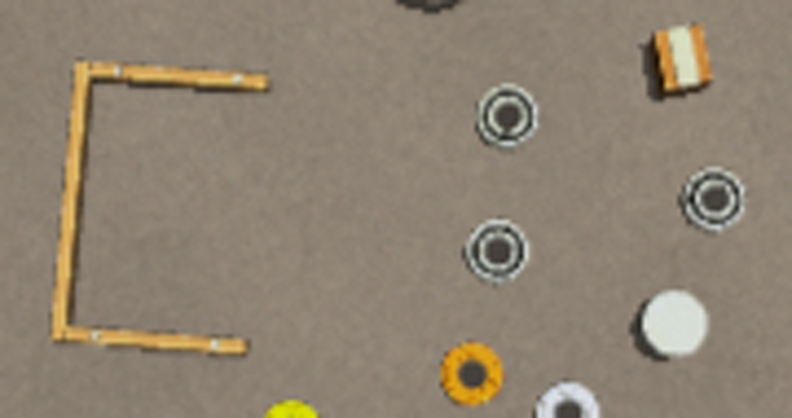

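The crop confirms both readings. The frame's clear centre is about (520, 225), yaw about 87°, with its mouth at y≈150. The bearings are at A (601,-56), B (488,-48) and C (534,-228). I'll cradle each one between part-opened fingers (about 30 mm) and push along +y. First I turn to yaw 94.

send_rows([
  {"rz": 0.28,"gripper": 0.34},
  {"rz": 0.28,"gripper": 0.34},
  {"rz": 0.28,"gripper": 0.34},
  {"rz": 0.28,"gripper": 0.34},
  {"rz": 0.28,"gripper": 0.34},
  {"rz": 0.28,"gripper": 0.34},
  {"rz": 0.28,"gripper": 0.34},
  {"rz": 0.22,"gripper": 0.34},
  {"gripper": 0.34},
])

```text
invalid input at $.motion[0]: expected keys tx, ty, tz, rx, ry, rz, gripper
```

send_rows([
  {"tx": 0,"ty": 0,"tz": 0,"rx": 0,"ry": 0,"rz": 0.28,"gripper": 0.34},
  {"tx": 0,"ty": 0,"tz": 0,"rx": 0,"ry": 0,"rz": 0.28,"gripper": 0.34},
  {"tx": 0,"ty": 0,"tz": 0,"rx": 0,"ry": 0,"rz": 0.28,"gripper": 0.34},
  {"tx": 0,"ty": 0,"tz": 0,"rx": 0,"ry": 0,"rz": 0.28,"gripper": 0.34},
  {"tx": 0,"ty": 0,"tz": 0,"rx": 0,"ry": 0,"rz": 0.28,"gripper": 0.34},
  {"tx": 0,"ty": 0,"tz": 0,"rx": 0,"ry": 0,"rz": 0.28,"gripper": 0.34},
  {"tx": 0,"ty": 0,"tz": 0,"rx": 0,"ry": 0,"rz": 0.28,"gripper": 0.34},
  {"tx": 0,"ty": 0,"tz": 0,"rx": 0,"ry": 0,"rz": 0.22,"gripper": 0.34},
  {"tx": 0,"ty": 0,"tz": 0,"rx": 0,"ry": 0,"rz": 0,"gripper": 0.34},
])

```text
time_s: 1.27
ee_pos: [201.9, 538.2, 213.6]
ee_rot: [-180.0, 0.0, 94.1]
force: [0.6, 0.7, 0.7]
gripper_width: 30.3
gripper_force: 0.0
```

send_rows([
  {"tx": -0.098,"ty": 0.05,"tz": 0,"rx": 0,"ry": 0,"rz": 0,"gripper": 0.34},
  {"tx": -0.098,"ty": 0.05,"tz": 0,"rx": 0,"ry": 0,"rz": 0,"gripper": 0.34},
  {"tx": -0.098,"ty": 0.05,"tz": 0,"rx": 0,"ry": 0,"rz": 0,"gripper": 0.34},
  {"tx": -0.098,"ty": 0.05,"tz": 0,"rx": 0,"ry": 0,"rz": 0,"gripper": 0.34},
  {"tx": -0.098,"ty": 0.05,"tz": 0,"rx": 0,"ry": 0,"rz": 0,"gripper": 0.34},
  {"tx": -0.098,"ty": 0.05,"tz": 0,"rx": 0,"ry": 0,"rz": 0,"gripper": 0.34},
  {"tx": -0.098,"ty": 0.05,"tz": 0,"rx": 0,"ry": 0,"rz": 0,"gripper": 0.34},
  {"tx": -0.098,"ty": 0.05,"tz": 0,"rx": 0,"ry": 0,"rz": 0,"gripper": 0.34},
  {"tx": -0.098,"ty": 0.05,"tz": 0,"rx": 0,"ry": 0,"rz": 0,"gripper": 0.34},
  {"tx": -0.098,"ty": 0.05,"tz": 0,"rx": 0,"ry": 0,"rz": 0,"gripper": 0.34},
  {"tx": -0.098,"ty": 0.05,"tz": 0,"rx": 0,"ry": 0,"rz": 0,"gripper": 0.34},
  {"tx": -0.098,"ty": 0.05,"tz": 0,"rx": 0,"ry": 0,"rz": 0,"gripper": 0.34},
])

```text
time_s: 2.78
ee_pos: [543.3, -28.7, 213.9]
ee_rot: [180.0, -0.0, 94.2]
force: [0.6, 0.2, 0.5]
gripper_width: 30.1
gripper_force: 0.0
```

send_rows([
  {"tx": -0.098,"ty": 0.055,"tz": 0,"rx": 0,"ry": 0,"rz": 0,"gripper": 0.34},
  {"tx": -0.098,"ty": 0.056,"tz": 0,"rx": 0,"ry": 0,"rz": 0,"gripper": 0.34},
  {"tx": 0,"ty": 0,"tz": 0.1,"rx": 0,"ry": 0,"rz": 0,"gripper": 0.34},
  {"tx": 0,"ty": 0,"tz": 0.1,"rx": 0,"ry": 0,"rz": 0,"gripper": 0.34},
  {"tx": 0,"ty": 0,"tz": 0.08,"rx": 0,"ry": 0,"rz": 0,"gripper": 0.34},
  {"tx": 0,"ty": 0,"tz": 0,"rx": 0,"ry": 0,"rz": 0,"gripper": 0.34},
])

```text
time_s: 3.52
ee_pos: [602.3, -120.3, 70.7]
ee_rot: [-179.6, -0.1, 94.1]
force: [0.6, 0.4, -0.0]
gripper_width: 30.0
gripper_force: 0.0
```

send_rows([
  {"tx": 0,"ty": 0.006,"tz": 0.08,"rx": 0,"ry": 0,"rz": 0,"gripper": 0.34},
  {"tx": 0,"ty": 0,"tz": 0.04,"rx": 0,"ry": 0,"rz": 0,"gripper": 0.34},
  {"tx": 0,"ty": 0,"tz": 0.011,"rx": 0,"ry": 0,"rz": 0,"gripper": 0.34},
  {"tx": 0,"ty": 0,"tz": 0,"rx": 0,"ry": 0,"rz": 0,"gripper": 0.34},
  {"tx": 0,"ty": 0,"tz": 0,"rx": 0,"ry": 0,"rz": 0,"gripper": 0.34},
])

```text
time_s: 4.15
ee_pos: [609.1, -120.8, 10.1]
ee_rot: [179.8, 0.0, 94.1]
force: [-0.6, -0.2, 0.3]
gripper_width: 30.0
gripper_force: 0.0
```

```bash
python3 - <<'E'
from h import *
c=env.grab_frame("wrist");cv2.imwrite("pics/w1.png",c["frame"][:,:,::-1])
E
```

```text
(no output)
```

View pics/w1.png

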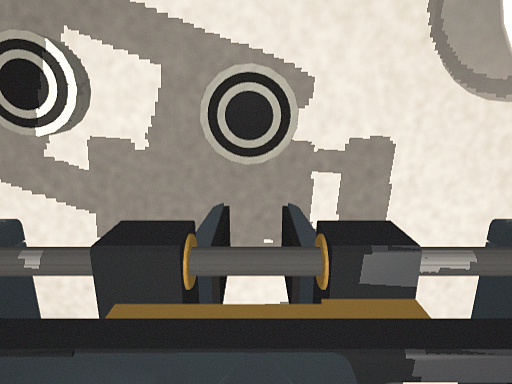

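The wrist view shows bearing A centred at (249,113), with the finger centre at about x 257. I'm about 4 mm too far along tool +y, so I'll correct that and push.

send_rows([
  {"tx": 0,"ty": -0.007,"tz": 0.01,"rx": 0,"ry": 0,"rz": 0,"gripper": 0.34},
  {"tx": 0.02,"ty": 0,"tz": 0,"rx": 0,"ry": 0,"rz": 0,"gripper": 0.34},
  {"tx": 0.02,"ty": 0,"tz": 0,"rx": 0,"ry": 0,"rz": 0,"gripper": 0.34},
  {"tx": 0.02,"ty": 0,"tz": 0,"rx": 0,"ry": 0,"rz": 0,"gripper": 0.34},
  {"tx": 0.04,"ty": 0,"tz": 0,"rx": 0,"ry": 0,"rz": 0,"gripper": 0.34},
  {"tx": 0.05,"ty": 0,"tz": 0,"rx": 0,"ry": 0,"rz": 0,"gripper": 0.34},
  {"tx": 0.05,"ty": 0,"tz": 0,"rx": 0,"ry": 0,"rz": 0,"gripper": 0.34},
  {"tx": 0.05,"ty": 0,"tz": 0,"rx": 0,"ry": 0,"rz": 0,"gripper": 0.34},
  {"tx": 0.05,"ty": 0,"tz": 0,"rx": 0,"ry": 0,"rz": 0,"gripper": 0.34},
  {"tx": 0.05,"ty": 0,"tz": 0,"rx": 0,"ry": 0,"rz": 0,"gripper": 0.34},
  {"tx": 0.03,"ty": 0,"tz": 0,"rx": 0,"ry": 0,"rz": 0,"gripper": 0.34},
  {"tx": 0,"ty": 0,"tz": 0,"rx": 0,"ry": 0,"rz": 0,"gripper": 0.34},
])

```text
time_s: 5.7
ee_pos: [590.8, 70.0, 3.5]
ee_rot: [180.0, -0.0, 94.2]
force: [-0.2, 0.3, -0.2]
gripper_width: 30.1
gripper_force: 0.0
```

```bash
python3 - <<'E'
from h import *
c=env.grab_frame("wrist");cv2.imwrite("pics/w2.png",c["frame"][:,:,::-1])
E
```

```text
(no output)
```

View pics/w2.png

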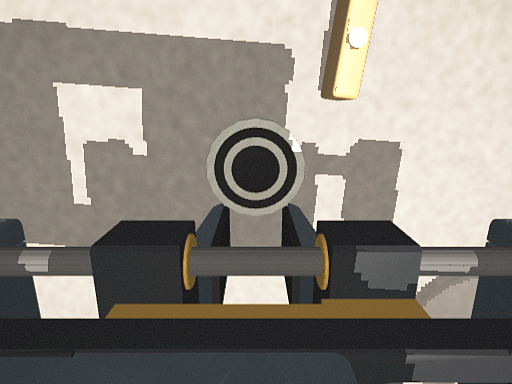

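Bearing A sits in the cradle at (255,167), and the batten end is at (340,97) with clearance. I'll push on into the frame.

send_rows([
  {"tx": 0.03,"ty": -0.003,"tz": 0,"rx": 0,"ry": 0,"rz": 0,"gripper": 0.34},
  {"tx": 0.04,"ty": -0.003,"tz": 0,"rx": 0,"ry": 0,"rz": 0,"gripper": 0.34},
  {"tx": 0.05,"ty": -0.002,"tz": 0,"rx": 0,"ry": 0,"rz": 0,"gripper": 0.34},
  {"tx": 0.05,"ty": 0,"tz": 0,"rx": 0,"ry": 0,"rz": 0,"gripper": 0.34},
  {"tx": 0.05,"ty": 0,"tz": 0,"rx": 0,"ry": 0,"rz": 0,"gripper": 0.34},
  {"tx": 0.03,"ty": 0,"tz": 0,"rx": 0,"ry": 0,"rz": 0,"gripper": 0.34},
  {"tx": 0.02,"ty": 0,"tz": 0,"rx": 0,"ry": 0,"rz": 0,"gripper": 0.34},
  {"tx": 0.01,"ty": 0,"tz": 0,"rx": 0,"ry": 0,"rz": 0,"gripper": 0.34},
  {"tx": 0,"ty": 0,"tz": 0,"rx": 0,"ry": 0,"rz": 0,"gripper": 0.34},
  {"tx": -0.02,"ty": 0,"tz": 0,"rx": 0,"ry": 0,"rz": 0,"gripper": 0.34},
  {"tx": -0.04,"ty": 0,"tz": 0,"rx": 0,"ry": 0,"rz": 0,"gripper": 0.34},
  {"tx": 0,"ty": 0,"tz": -0.1,"rx": 0,"ry": 0,"rz": 0,"gripper": 0.34},
])

```text
time_s: 7.25
ee_pos: [576.3, 174.4, 50.3]
ee_rot: [-179.4, 0.1, 93.9]
force: [1.1, 0.3, 0.6]
gripper_width: 30.0
gripper_force: 0.0
```

send_rows([
  {"tx": 0,"ty": 0,"tz": -0.1,"rx": 0,"ry": 0,"rz": 0,"gripper": 0.34},
  {"tx": -0.094,"ty": -0.034,"tz": 0,"rx": 0,"ry": 0,"rz": 0,"gripper": 0.34},
  {"tx": -0.094,"ty": -0.034,"tz": 0,"rx": 0,"ry": 0,"rz": 0,"gripper": 0.34},
  {"tx": -0.094,"ty": -0.034,"tz": 0,"rx": 0,"ry": 0,"rz": 0,"gripper": 0.34},
  {"tx": -0.094,"ty": -0.034,"tz": 0,"rx": 0,"ry": 0,"rz": 0,"gripper": 0.34},
  {"tx": -0.094,"ty": -0.036,"tz": 0,"rx": 0,"ry": 0,"rz": 0,"gripper": 0.34},
  {"tx": -0.091,"ty": -0.036,"tz": 0,"rx": 0,"ry": 0,"rz": 0,"gripper": 0.34},
  {"tx": 0,"ty": 0,"tz": 0.1,"rx": 0,"ry": 0,"rz": 0,"gripper": 0.34},
  {"tx": 0,"ty": 0,"tz": 0.06,"rx": 0,"ry": 0,"rz": 0,"gripper": 0.34},
  {"tx": 0,"ty": 0,"tz": 0,"rx": 0,"ry": 0,"rz": 0,"gripper": 0.34},
  {"tx": 0,"ty": 0,"tz": 0,"rx": 0,"ry": 0,"rz": 0,"gripper": 0.34},
])

```text
time_s: 8.62
ee_pos: [495.9, -109.8, 24.4]
ee_rot: [179.9, 0.0, 94.0]
force: [0.4, 0.0, 0.2]
gripper_width: 30.1
gripper_force: 0.0
```

send_rows([
  {"tx": 0,"ty": -0.005,"tz": 0.03,"rx": 0,"ry": 0,"rz": -0.03,"gripper": 0.34},
  {"tx": 0,"ty": 0,"tz": 0.01,"rx": 0,"ry": 0,"rz": 0,"gripper": 0.34},
  {"tx": 0.02,"ty": 0,"tz": 0,"rx": 0,"ry": 0,"rz": 0,"gripper": 0.34},
  {"tx": 0.02,"ty": 0,"tz": 0,"rx": 0,"ry": 0,"rz": 0,"gripper": 0.34},
  {"tx": 0.02,"ty": 0,"tz": 0,"rx": 0,"ry": 0,"rz": 0,"gripper": 0.34},
  {"tx": 0.04,"ty": 0,"tz": 0,"rx": 0,"ry": 0,"rz": 0,"gripper": 0.34},
  {"tx": 0.05,"ty": 0,"tz": 0,"rx": 0,"ry": 0,"rz": 0,"gripper": 0.34},
  {"tx": 0.05,"ty": 0,"tz": 0,"rx": 0,"ry": 0,"rz": 0,"gripper": 0.34},
  {"tx": 0.05,"ty": 0,"tz": 0,"rx": 0,"ry": 0,"rz": 0,"gripper": 0.34},
  {"tx": 0.05,"ty": 0,"tz": 0,"rx": 0,"ry": 0,"rz": 0,"gripper": 0.34},
  {"tx": 0.04,"ty": 0,"tz": 0,"rx": 0,"ry": 0,"rz": 0,"gripper": 0.34},
  {"tx": 0.02,"ty": 0,"tz": 0,"rx": 0,"ry": 0,"rz": 0,"gripper": 0.34},
])

```text
time_s: 10.12
ee_pos: [477.3, 71.3, 3.8]
ee_rot: [180.0, 0.0, 95.1]
force: [0.4, -2.2, 1.1]
gripper_width: 30.0
gripper_force: 1.0
```

```bash
python3 - <<'E'
from h import *
c=env.grab_frame("wrist");cv2.imwrite("pics/w3.png",c["frame"][:,:,::-1])
E
```

```text
(no output)
```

View pics/w3.png

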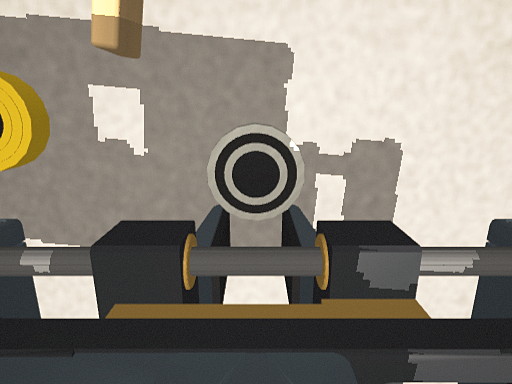

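Bearing B is cradled at (256,172). The left batten end at (117,55) and the yellow look-alike at far left are both well clear. I'll push on.

send_rows([
  {"tx": 0.03,"ty": 0,"tz": 0,"rx": 0,"ry": 0,"rz": 0,"gripper": 0.34},
  {"tx": 0.04,"ty": 0,"tz": 0,"rx": 0,"ry": 0,"rz": 0,"gripper": 0.34},
  {"tx": 0.05,"ty": 0,"tz": 0,"rx": 0,"ry": 0,"rz": 0,"gripper": 0.34},
  {"tx": 0.05,"ty": 0,"tz": 0,"rx": 0,"ry": 0,"rz": 0,"gripper": 0.34},
  {"tx": 0.04,"ty": 0,"tz": 0,"rx": 0,"ry": 0,"rz": 0,"gripper": 0.34},
  {"tx": 0.03,"ty": 0,"tz": 0,"rx": 0,"ry": 0,"rz": 0,"gripper": 0.34},
  {"tx": 0.02,"ty": 0,"tz": 0,"rx": 0,"ry": 0,"rz": 0,"gripper": 0.34},
  {"tx": 0.01,"ty": 0,"tz": 0,"rx": 0,"ry": 0,"rz": 0,"gripper": 0.34},
  {"tx": 0,"ty": 0,"tz": 0,"rx": 0,"ry": 0,"rz": 0,"gripper": 0.34},
  {"tx": -0.02,"ty": 0,"tz": 0,"rx": 0,"ry": 0,"rz": 0,"gripper": 0.34},
  {"tx": -0.04,"ty": 0,"tz": 0,"rx": 0,"ry": 0,"rz": 0,"gripper": 0.34},
  {"tx": 0,"ty": 0,"tz": -0.1,"rx": 0,"ry": 0,"rz": 0,"gripper": 0.34},
])

```text
time_s: 11.68
ee_pos: [465.4, 172.0, 51.0]
ee_rot: [-179.5, 0.1, 94.8]
force: [0.4, 0.7, 0.3]
gripper_width: 30.0
gripper_force: 0.0
```

send_rows([
  {"tx": 0,"ty": 0,"tz": -0.1,"rx": 0,"ry": 0,"rz": 0.1,"gripper": 0.34},
  {"tx": -0.117,"ty": 0.014,"tz": 0,"rx": 0,"ry": 0,"rz": 0,"gripper": 0.34},
  {"tx": -0.117,"ty": 0.014,"tz": 0,"rx": 0,"ry": 0,"rz": 0,"gripper": 0.34},
  {"tx": -0.117,"ty": 0.014,"tz": 0,"rx": 0,"ry": 0,"rz": 0,"gripper": 0.34},
  {"tx": -0.117,"ty": 0.014,"tz": 0,"rx": 0,"ry": 0,"rz": 0,"gripper": 0.34},
  {"tx": -0.117,"ty": 0.014,"tz": 0,"rx": 0,"ry": 0,"rz": 0,"gripper": 0.34},
  {"tx": -0.117,"ty": 0.014,"tz": 0,"rx": 0,"ry": 0,"rz": 0,"gripper": 0.34},
  {"tx": -0.117,"ty": 0.013,"tz": 0,"rx": 0,"ry": 0,"rz": 0,"gripper": 0.34},
  {"tx": -0.115,"ty": 0.012,"tz": 0,"rx": 0,"ry": 0,"rz": 0,"gripper": 0.34},
  {"tx": 0,"ty": 0,"tz": 0.07,"rx": 0,"ry": 0,"rz": 0,"gripper": 0.34},
  {"tx": 0,"ty": 0,"tz": 0,"rx": 0,"ry": 0,"rz": 0,"gripper": 0.34},
  {"tx": 0,"ty": 0,"tz": 0,"rx": 0,"ry": 0,"rz": 0,"gripper": 0.34},
])

```text
time_s: 13.18
ee_pos: [538.4, -290.1, 69.0]
ee_rot: [180.0, -0.0, 91.9]
force: [0.9, 0.2, 0.6]
gripper_width: 30.1
gripper_force: 0.0
```

```bash
python3 - <<'E'
from h import *
c=env.grab_frame("wrist");cv2.imwrite("pics/w4.png",c["frame"][:,:,::-1])
E
```

```text
(no output)
```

View pics/w4.png

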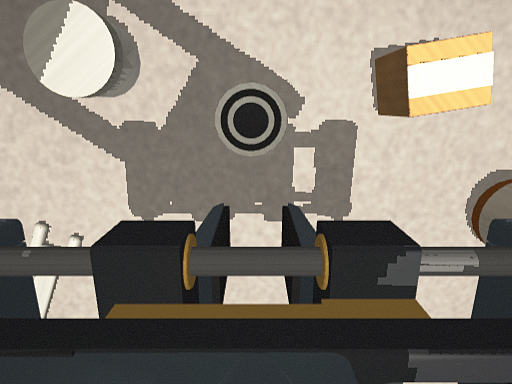

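Bearing C is at (251,119), about 3 mm left of the finger centre line, with the tin and carton well aside. I'll descend, correct and push.

send_rows([
  {"tx": 0,"ty": -0.006,"tz": 0.08,"rx": 0,"ry": 0,"rz": 0,"gripper": 0.34},
  {"tx": 0,"ty": 0,"tz": 0.04,"rx": 0,"ry": 0,"rz": 0,"gripper": 0.34},
  {"tx": 0,"ty": 0,"tz": 0.009,"rx": 0,"ry": 0,"rz": 0,"gripper": 0.34},
  {"tx": 0.02,"ty": 0,"tz": 0,"rx": 0,"ry": 0,"rz": 0,"gripper": 0.34},
  {"tx": 0.02,"ty": 0,"tz": 0,"rx": 0,"ry": 0,"rz": 0,"gripper": 0.34},
  {"tx": 0.02,"ty": 0,"tz": 0,"rx": 0,"ry": 0,"rz": 0,"gripper": 0.34},
  {"tx": 0.04,"ty": 0,"tz": 0,"rx": 0,"ry": 0,"rz": 0,"gripper": 0.34},
  {"tx": 0.05,"ty": 0,"tz": 0,"rx": 0,"ry": 0,"rz": 0,"gripper": 0.34},
  {"tx": 0.05,"ty": 0,"tz": 0,"rx": 0,"ry": 0,"rz": 0,"gripper": 0.34},
  {"tx": 0.05,"ty": 0,"tz": 0,"rx": 0,"ry": 0,"rz": 0,"gripper": 0.34},
  {"tx": 0.05,"ty": 0,"tz": 0,"rx": 0,"ry": 0,"rz": 0,"gripper": 0.34},
  {"tx": 0.05,"ty": 0,"tz": 0,"rx": 0,"ry": 0,"rz": 0,"gripper": 0.34},
])

```text
time_s: 14.72
ee_pos: [529.8, -114.0, 4.6]
ee_rot: [179.9, 0.0, 92.0]
force: [-0.5, -2.0, 1.8]
gripper_width: 30.2
gripper_force: 1.3
```

send_rows([
  {"tx": 0.05,"ty": 0,"tz": 0,"rx": 0,"ry": 0,"rz": 0,"gripper": 0.34},
  {"tx": 0.05,"ty": 0,"tz": 0,"rx": 0,"ry": 0,"rz": 0,"gripper": 0.34},
  {"tx": 0.05,"ty": 0,"tz": 0,"rx": 0,"ry": 0,"rz": 0,"gripper": 0.34},
  {"tx": 0.05,"ty": 0,"tz": 0,"rx": 0,"ry": 0,"rz": 0,"gripper": 0.34},
  {"tx": 0.05,"ty": 0,"tz": 0,"rx": 0,"ry": 0,"rz": 0,"gripper": 0.34},
  {"tx": 0.05,"ty": 0,"tz": 0,"rx": 0,"ry": 0,"rz": 0,"gripper": 0.34},
  {"tx": 0.05,"ty": 0,"tz": 0,"rx": 0,"ry": 0,"rz": 0,"gripper": 0.34},
  {"tx": 0.04,"ty": 0,"tz": 0,"rx": 0,"ry": 0,"rz": 0,"gripper": 0.34},
  {"tx": 0.02,"ty": 0,"tz": 0,"rx": 0,"ry": 0,"rz": 0,"gripper": 0.34},
  {"tx": 0,"ty": 0,"tz": 0,"rx": 0,"ry": 0,"rz": 0,"gripper": 0.34},
])

```text
time_s: 15.98
ee_pos: [522.1, 90.4, 3.9]
ee_rot: [-180.0, -0.0, 92.0]
force: [-0.1, 0.1, -0.9]
gripper_width: 30.1
gripper_force: 0.0
```

```bash
python3 - <<'E'
from h import *
c=env.grab_frame("wrist");cv2.imwrite("pics/w5.png",c["frame"][:,:,::-1])
E
```

```text
(no output)
```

View pics/w5.png

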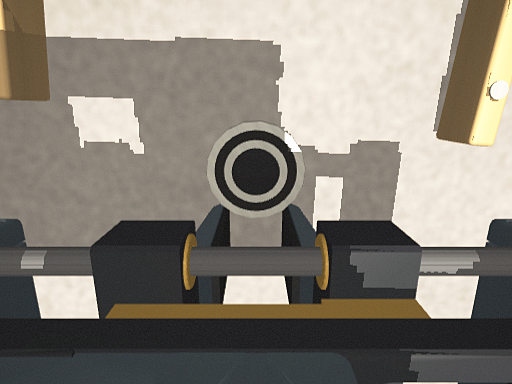

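Bearing C is cradled at (256,170) and centred between the battens. This finishes the push and backs off.

send_rows([
  {"tx": 0.03,"ty": 0,"tz": 0,"rx": 0,"ry": 0,"rz": 0,"gripper": 0.34},
  {"tx": 0.04,"ty": 0,"tz": 0,"rx": 0,"ry": 0,"rz": 0,"gripper": 0.34},
  {"tx": 0.04,"ty": 0,"tz": 0,"rx": 0,"ry": 0,"rz": 0,"gripper": 0.34},
  {"tx": 0.03,"ty": 0,"tz": 0,"rx": 0,"ry": 0,"rz": 0,"gripper": 0.34},
  {"tx": 0.02,"ty": 0,"tz": 0,"rx": 0,"ry": 0,"rz": 0,"gripper": 0.34},
  {"tx": 0.005,"ty": 0,"tz": 0,"rx": 0,"ry": 0,"rz": 0,"gripper": 0.34},
  {"tx": 0,"ty": 0,"tz": 0,"rx": 0,"ry": 0,"rz": 0,"gripper": 0.34},
  {"tx": -0.02,"ty": 0,"tz": 0,"rx": 0,"ry": 0,"rz": 0,"gripper": 0.34},
  {"tx": -0.04,"ty": 0,"tz": 0,"rx": 0,"ry": 0,"rz": 0,"gripper": 0.34},
  {"tx": 0,"ty": 0,"tz": -0.1,"rx": 0,"ry": 0,"rz": 0,"gripper": 0.34},
  {"tx": 0,"ty": 0,"tz": -0.1,"rx": 0,"ry": 0,"rz": 0,"gripper": 0.34},
  {"tx": 0,"ty": 0,"tz": -0.1,"rx": 0,"ry": 0,"rz": 0,"gripper": 0.34},
])

```text
time_s: 17.52
ee_pos: [520.6, 140.1, 155.4]
ee_rot: [-180.0, 0.0, 91.8]
force: [1.0, -0.0, -0.0]
gripper_width: 30.5
gripper_force: 0.0
```

send_rows([
  {"tx": -0.1,"ty": -0.02,"tz": 0,"rx": 0,"ry": 0,"rz": 0,"gripper": 0.34},
  {"tx": -0.1,"ty": -0.02,"tz": 0,"rx": 0,"ry": 0,"rz": 0,"gripper": 0.34},
  {"tx": -0.1,"ty": -0.02,"tz": 0,"rx": 0,"ry": 0,"rz": 0,"gripper": 0.34},
  {"tx": -0.1,"ty": -0.02,"tz": 0,"rx": 0,"ry": 0,"rz": 0,"gripper": 0.34},
  {"tx": -0.1,"ty": -0.02,"tz": 0,"rx": 0,"ry": 0,"rz": 0,"gripper": 0.34},
  {"tx": -0.1,"ty": -0.02,"tz": 0,"rx": 0,"ry": 0,"rz": 0,"gripper": 0.34},
  {"tx": -0.1,"ty": -0.02,"tz": 0,"rx": 0,"ry": 0,"rz": 0,"gripper": 0.34},
  {"tx": 0,"ty": 0,"tz": 0,"rx": 0,"ry": 0,"rz": 0,"gripper": 0.34},
  {"tx": 0,"ty": 0,"tz": 0,"rx": 0,"ry": 0,"rz": 0,"gripper": 0.34},
])

```text
time_s: 18.65
ee_pos: [461.9, -210.5, 153.7]
ee_rot: [-180.0, -0.0, 91.8]
force: [0.5, 0.1, -1.0]
gripper_width: 29.8
gripper_force: 0.0
```

```bash
python3 - <<'E'
from h import *
c=env.grab_frame("top");cv2.imwrite("pics/t9.png",cv2.resize(c["frame"][110:270,120:410,::-1],None,fx=2.7,fy=2.7,interpolation=cv2.INTER_CUBIC))
E
```

```text
(no output)
```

View pics/t9.png

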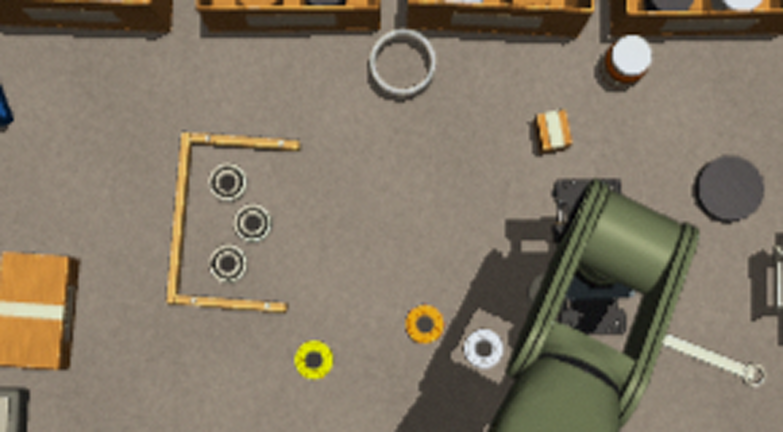

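The top view shows all three bearings flat and well inside the frame at (227,182), (252,223) and (228,263). Everything visible is undisturbed, and the tin, hidden by the arm, was never approached.

```bash
python3 -c "
from workcell import env
print(env.job_done())"
```

```text
the job is handed in; nothing more can be done
None
```

All three bearings were pushed flat into the counting frame and the job is handed in at about 19 s of robot time; the last picture shows nothing else moved, except that the arm hid the tin, which the fingers never came near.

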